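# File a colour board in the lever arch file

### The arm

A 7-joint arm with a two-finger parallel gripper is mounted at the origin on the work surface. World frame = base frame: x ahead of the robot, y to its left, z up, the work surface at z = 0. Lengths are in m, angles in rad, forces in N, time in s.
With the tool pointing down it reaches from about 0.425 to 0.875 m from the base axis. Payload 8.4 kg.
Tool frame: the origin (TCP) lies on the centre line of the jaws, within the pads' length; the fingertips stand 25 mm ahead of it and the grasp point (between the pads) lies 6 mm ahead of it; z points along the fingers, y is the line along which they close (so a half turn about z gives the same grasp; the last joint's range is limited). The gripper opens to 85 mm and grips with 20 to 120 N. Pads are 22 mm wide; open, the fingers measure 114 mm over their backs; the gripper's body (76 mm by 85 mm) begins 54 mm behind the grasp point. The pads swing forward as they close: fully open they stand 13 mm farther back than shut.
Start: joints at [1.099, 0.333, 0.04, 1.465, -0.013, 1.343, -0.059], TCP at [0.237, -0.605, 0.233] pointing down, gripper open.
Joint ranges: [-2.58, 2.58], [-0.38, 2.09], [-1.3, 1.39], [0.25, 2.4], [-1.5, 4.64], [0.08, 2.09], [-2.65, 2.65]. Speed limits (rad/s): [2.22, 2.22, 2.79, 2.79, 3.14, 3.14, 3.14].

### API

Orientations are given as a unit quaternion [x, y, z, w].
In Python, from station import r, optics gives the robot as it stands.
- The arm moves only by the tool apply_moves, never from a script. Its argument "targets" is a list that holds one entry, the list of rows, each a list of 7 numbers: the shift along the tool's x, y, z in m, then the turn, a rotation vector about the tool's x, y, z in degrees, then the opening, from 0 (shut) to 1 (fully open). A call has 1 to 5 rows; each row is the pose to reach, as a shift and turn from the pose commanded when the call began, along the tool's axes at that moment; what a row does not reach only later rows make up. A row lasts 1/12 s, in which the tool goes at most 41.7 mm and 7.16 degrees, less where a joint would pass 70% of its speed; a pose out of reach is approached as far as the arm can. A call with a gripper value outside its range is refused whole. The fingers move at their own pace and stop on an object; "newtons" is the grip in N (left out, the last holds). Time passes only in rows, so rows that repeat a pose let the fingers close. It gives the time, the measured TCP pose, the force, the opening and the grip force at its end, in the units of the state.
- r.observe(): the state, without advancing time (a new reading comes with each control period).
- optics.capture(name): name is "scene" or "top" or "wrist"; returns a dict with "pixels" (480x640x3 uint8, blue, green, red), "intrinsics" (3x3 intrinsics, pixels), "k1" (the pictures are not rectified: a ray, as slopes to the right and down, at radius r is drawn at 1 + k1 r^2 times it, then the intrinsics apply), "world_to_cam" (4x4, takes a point from world to camera coordinates); the wrist camera has in their place "hand_eye" (4x4, takes a point from camera to tool coordinates, whose origin is the TCP and whose axes are the flange's). Camera axes: x right, y down, z forward; pixel columns grow to the right and rows downward; lengths in m; the calibration is good to about 2 mm. A picture is of the moment at which its call begins: read the wrist's pose just before it. There is no depth.
- r.finish_job(): hands the job in; it is judged then, once.
The state is a dict: "time_s": time; "qpos": joint angles; "joint_velocities": joint speeds; "joint_efforts": joint torques, N m; "tool_pos": TCP position; "eef_rot": TCP orientation; "ft_force": force on the tool from outside, world axes, zero at the start; "wrist_torque": the same for the moment, N m; "gripper_width": finger opening in m; "gripper_force": force on a finger pad.
Only numpy, scipy, OpenCV 4.12 (cv2) and the standard library are available. Lean on these libraries where they do the work, as an engineer would, in place of code of your own. Each camera call takes 0.05 s, during which the arm holds its last target. There are 200 camera calls.

### The job

File the loose colour board in the open lever arch file: lift the red-tipped lever until the rings spring open, push the board fully home against the metal ring plate with the rings still open, then press the lever right down so that both rings close through the board's two holes. Do not push, tip or shift the pots, bottles, mugs and brush around it, and let go of everything at the end.

Things in the scene. Friction and masses are not known exactly. Their poses are not given: they have to be found in the camera images.
- file: Blue lever arch file lying open, fixed on the table. Origin: on the table below the rings' hinge line, midway between the rings. x points from the colour board to the spine (roughly away from the robot), y along the spine, z up. Its flat boards are 4 mm thick: back board x = -205 to 10 mm, y = -125 to 145 mm; spine and opened-out cover on to x = 252 mm.
- stop (a point): Middle of the lower front edge of the steel ring plate, at x = -40, y = 0, z = 4 mm in the file's frame: the stop that the board's far edge must meet. The plate spans x = -40 to 15, y = -80 to 135 mm, top at z = 16 mm. Two black guides, 10 mm high, from x = -190 to -40 mm with inner faces at y = -78 and +78 mm, steer the board with 3 mm play each side.
- rings (a joint): Angle of the two rings (rad), always equal to the lever's: 0 closed, 0.9 open. 6 mm steel wire arches at y = -40 and +40 mm, hinged at x = 0, z = 29 mm in the file's frame. Closed, 69 mm high, their ends reach down to the back board at x = -55 mm. Open, the ends are about 55 mm up and the arches reach about 87 mm up.
- lever (a joint): Lever angle (rad): 0 = down, rings closed (as at the start); 0.9 = up, rings open. An over-centre spring pulls it shut below about 0.35 and springs it open above. Force needed across its tip: about 3 N to start lifting it, about 4 N to start pressing it down from open, less further down.
- lever_hinge (a point): Hinge of the lever, at x = 0, y = 105, z = 35 mm in the file's frame, axis along the file's y. The lever is a steel strip 14 mm wide and 4 mm thick; from the hinge it points to the file's -x and 20 degrees up when closed, 72 degrees up when open (20 degrees plus the joint angle).
- lever_roll (a point): Centre of the red roll at the lever's tip, 80 mm from its hinge: 12 mm thick, 36 mm long along the file's y. Closed, it lies at x = -75, y = 105, z = 62 mm in the file's frame with free space below; open, at x = -25, y = 105, z = 111 mm. It can be hooked from below or pinched from above.
- card: Loose colour board, white with colour patches, 90 (x) by 150 (y) by 6 mm, 0.1 to 0.2 kg, flat between the guides, drawn 30 to 55 mm out from home. Origin: centre of its underside; x points to its far edge. Two 18 mm square holes centred at x = 30, y = -40 and +40 mm. Home: origin at x = -85, y = 0, z = 4 mm in the file's frame, square to it; then the ring ends enter the holes.
- rail (a point): Middle of the outer (near) face of the rail along the board's near edge, 10 mm above the board's underside, at x = -45 mm in the board's frame. The rail is 12 mm thick, 20 mm high and 150 mm long: push here.
- pot: Bystander: small jar with an orange lid, 60 mm across, 50 mm high, on the opened cover of the file; origin centre of its underside.
- brush: Bystander: paint brush lying on the table; origin under its middle.
- mug_white: Bystander: blue plastic mug with white paint, 80 mm across, 95 mm high, standing on the table; origin centre of its underside.
- mug_yellow: Bystander: blue plastic mug with yellow paint, 80 mm across, 95 mm high, standing on the table; origin centre of its underside.
- mug_grey: Bystander: blue plastic mug with grey paint, 80 mm across, 95 mm high, standing on the table; origin centre of its underside.
- bottle_red: Bystander: red paint bottle, 56 mm across, 170 mm high, standing on the table; origin centre of its underside.
- bottle_green: Bystander: green paint bottle, 56 mm across, 170 mm high, standing on the table; origin centre of its underside.
There are look-alikes about, which are no part of the job. Several things have the shape of the card; the one meant has the colours described above.

How it is judged:
On the way, in this order (a step that is already met when the one before it is completed fails the run):
1. the lever is lifted and the rings have sprung open, with the board not yet home (value of joint lever above 0.8 rad and x of card in the frame of file below -0.1 m), for 0.1 s.
2. the board is pushed home against the ring plate while the rings are open (value of joint lever above 0.6 rad and x of card in the frame of file between -0.092 and -0.078 m), for 0.1 s.
At the end, for the whole second after the job is handed in: The lever is down again (within 0.06 rad of closed), and the board lies flat on the file's back board, within 7 mm of home and square within 0.08 rad, at rest, so that both rings pass through its holes (value of joint lever below 0.06 rad and x of card in the frame of file between -0.092 and -0.078 m and height (world z) of card below 0.008 m and angle between card's own z axis and vertical below 0.05 rad and angle between the x axis of card and the x axis of file, either way round below 0.08 rad and linear speed of card below 0.01 m/s); the robot touches nothing.
It fails at once if a bystander was shifted more than 30 mm or tipped (distance of any of mug_white, mug_yellow, mug_grey, bottle_red, bottle_green, pot, brush from where it was at the start of the episode above 0.03 m or angle between any of mug_white, mug_yellow, mug_grey, bottle_red, bottle_green, pot's own z axis and vertical above 0.35 rad).
It also fails if it takes over 64 s, if anything falls off the work surface, if the arm or the gripper's body presses on something with over 40 N, if the wrist force passes 120 N, or if a joint passes its speed limit or range.

## Working session

There is one attempt and no reset: what is moved stays moved. The work goes in short steps, Python scripts to look and compute and a tool call to move; the robot and the scene stay as the last step left them, time stands still between calls to the robot, and variables do not carry over. Pictures are saved under pics/ and viewed, at most 10 in all, crops included, and the job is handed in when it is done.

Besides the shell and the picture viewer there is one more tool, called by a JSON object that holds its "op" and its "data". apply_moves: Moves the arm, as the interface text tells. Its arguments: {"type":"object","properties":{"targets":{"type":"array"},"newtons":{"type":"number"}},"required":["targets"]}

```bash
mkdir -p pics; ls
python3 - <<'E'
from station import r, optics
import cv2
s=r.observe(); print({k:s[k] for k in ['time_s','tool_pos','eef_rot','gripper_width','ft_force']})
for n in ['scene','top']:
    c=optics.capture(n); cv2.imwrite(f'pics/{n}0.png',c['pixels']); print(n,c['intrinsics'],c['k1'],c['world_to_cam'])
E
```

```text
pics
{'time_s': 0.0, 'tool_pos': array([ 0.23659354, -0.60492556,  0.23212239]), 'eef_rot': array([ 9.82676950e-01,  1.85325013e-01, -1.80105693e-04, -7.87189566e-04]), 'gripper_width': 0.08520617237969842, 'ft_force': array([-0.46096301,  0.31218047,  0.48629275])}
scene [[440.9585394    0.         322.33107896]
 [  0.         440.9585394  242.20492536]
 [  0.           0.           1.        ]] -0.09647987579456707 [[-0.1582203   0.98731013 -0.01360298  0.08557998]
 [ 0.74004104  0.10945156 -0.66359597 -0.31390026]
 [-0.65368616 -0.11506111 -0.74796747  1.39348836]
 [ 0.          0.          0.          1.        ]]
top [[436.99615897   0.         304.67655314]
 [  0.         436.99615897 240.32767371]
 [  0.           0.           1.        ]] -0.009842327916772798 [[-0.02110234 -0.99971186 -0.01144076 -0.00577832]
 [-0.99411003  0.02219805 -0.10607773  0.49252074]
 [ 0.10630113  0.00913489 -0.99429202  1.08379801]
 [ 0.          0.          0.          1.        ]]
```

View pics/scene0.png

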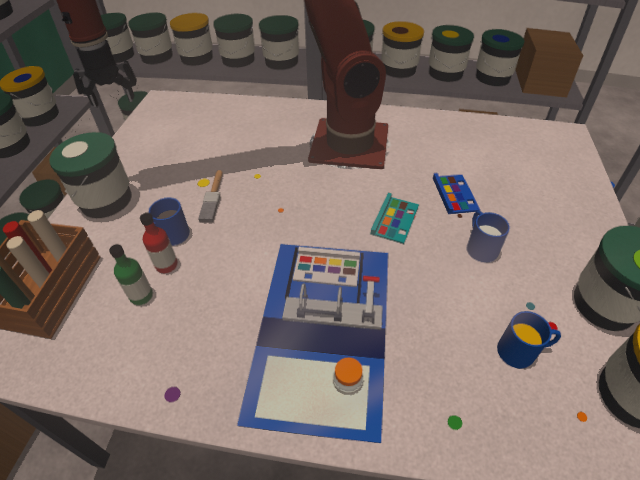

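View pics/top0.png

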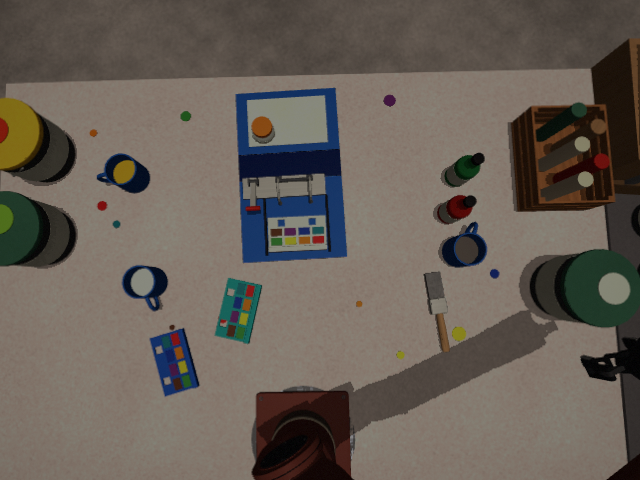

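The scene view shows the file centre (rings at ~(320,300), red lever tip at (371,279)). In the top view, the file corners are at (243,262), (347,257), (236,94) and (336,88), with the lever roll at (253,209). I'll enlarge the file area for precise pixels.

Run:
```python
import cv2
a=cv2.imread('pics/top0.png')[145:270,230:355]
cv2.imwrite('pics/top0c.png',cv2.resize(a,None,fx=4.8,fy=4.8,interpolation=cv2.INTER_CUBIC))
a=cv2.imread('pics/scene0.png')[235:360,250:400]
cv2.imwrite('pics/scene0c.png',cv2.resize(a,None,fx=4.8,fy=4.8,interpolation=cv2.INTER_CUBIC))
```

```text
(no output)
```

View pics/top0c.png

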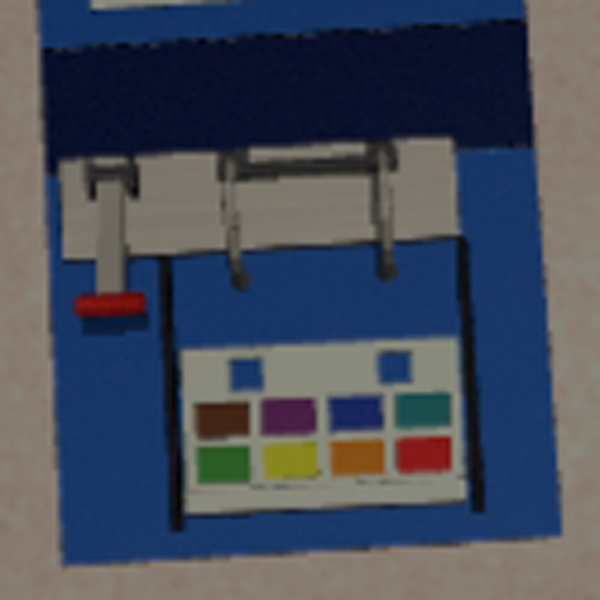

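View pics/scene0c.png

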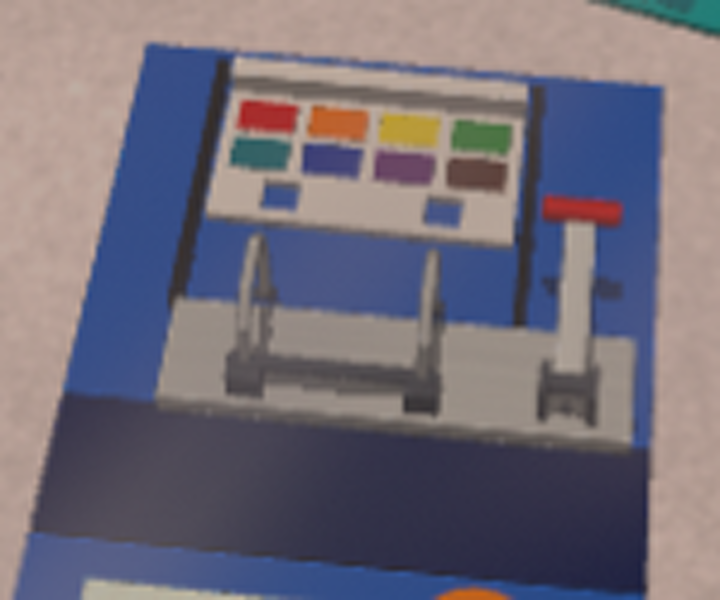

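The crops give clear file corners, plate corners, the red roll and the board's holes and corners in both views. Next I'll fit the poses.

```bash
cat > h.py <<'E'
import numpy as np, cv2
from station import r, optics
from scipy.optimize import least_squares
from scipy.spatial.transform import Rotation as R
def proj(c,P,M=None):
    M=c['world_to_cam'] if M is None else M
    p=np.atleast_2d(P)@M[:3,:3].T+M[:3,3]; s=p[:,:2]/p[:,2:]
    s=s*(1+c['k1']*(s**2).sum(1,keepdims=True)); K=c['intrinsics']
    return s*[K[0,0],K[1,1]]+K[:2,2]
def T(q,P): # q=x,y,yaw
    c,s=np.cos(q[2]),np.sin(q[2]); P=np.atleast_2d(P)
    return np.c_[q[0]+c*P[:,0]-s*P[:,1],q[1]+s*P[:,0]+c*P[:,1],P[:,2]]
E
python3 - <<'E'
from h import *
ct=optics.capture('top'); cs=optics.capture('scene')
F=np.array([[-205,145,4],[-205,-125,4],[-40,135,16],[-40,-80,16],[15,135,16],[15,-80,16],[-75,105,62]])/1e3
tp=np.array([[62,566],[562,535],[63,260],[460,237],[60,160],[455,138],[110,304]])/4.8+[229.6,144.6]
sp=np.array([[664,88],[148,43],[635,340],[175,298],[635,445],[157,405],[582,211]])/4.8+[249.6,234.6]
B=np.array([[45,75,6],[45,-75,6],[30,40,6],[30,-40,6]])/1e3
bt=np.array([[180,350],[460,337],[247,374],[396,367]])/4.8+[229.6,144.6]
bs=np.array([[515,245],[207,215],[443,212],[281,195]])/4.8+[249.6,234.6]
for nm,P,t,s,dz in (('file',F,tp,sp,0),('card',B,bt,bs,.004)):
    P=P+[0,0,dz]
    f=lambda q:np.r_[(proj(ct,T(q,P))-t).ravel(),(proj(cs,T(q,P))-s).ravel()]
    o=least_squares(f,[.6,0,0],loss='soft_l1'); print(nm,o.x.round(4)); print(f(o.x).reshape(-1,2).round(1).tolist())
    if nm=='file': q=o.x
    else:
        d=o.x[:2]-q[:2]; c,s_=np.cos(q[2]),np.sin(q[2]); print('card in file',c*d[0]+s_*d[1],-s_*d[0]+c*d[1],o.x[2]-q[2])
for n,p in dict(roll=[-75,105,62],rollopen=[-25,105,111],hinge=[0,105,35],stop=[-40,0,4]).items(): print(n,T(q,np.array(p)/1e3).round(4))
s=r.observe();Rt=R.from_quat(s['eef_rot']);print(Rt.as_matrix().round(3))
E
```

```text
file [0.6509 0.0101 0.0388]
[[-0.6, 0.1], [-0.4, 0.2], [-0.5, -0.1], [-0.5, -0.4], [-0.9, 0.0], [-0.9, -0.5], [-0.5, 0.1], [-0.3, -0.4], [-0.6, 0.1], [-0.1, -0.0], [-0.3, -0.1], [-1.0, -0.3], [-1.0, -1.6], [-0.4, 0.5]]
card [0.5126 0.0049 0.0251]
[[-0.4, 0.0], [-1.0, -0.0], [-0.7, 0.1], [-0.9, 0.1], [-0.9, -0.2], [-0.9, -0.4], [-0.3, 0.0], [-0.5, 0.2]]
card in file -0.13842580341501962 0.00014213773508193507 -0.013709044277814143
roll [[0.5719 0.1121 0.062 ]]
rollopen [[0.6219 0.1141 0.111 ]]
hinge [[0.6468 0.115  0.035 ]]
stop [[0.611  0.0086 0.004 ]]
[[ 0.931  0.364 -0.   ]
 [ 0.364 -0.931  0.001]
 [-0.    -0.001 -1.   ]]
```

File fit is sub-pixel (origin 0.651, 0.010, yaw 2.2°), and the board is 53 mm out. Plan: pinch the roll by its two ends (jaws along file y), so that it can pivot between the pads, and swing it up along its arc.

{"op": "apply_moves", "data": {"targets": [[[0.029,-0.028,0,0,0,4,0.8],[0.058,-0.056,0,0,0,8,0.65],[0.087,-0.084,0,0,0,12,0.65],[0.116,-0.112,0,0,0,16,0.65],[0.145,-0.14,0,0,0,19.1,0.65]]], "newtons": 40}}

```text
time_s: 0.62
tool_pos: [0.3211, -0.4203, 0.2329]
eef_rot: [1.0, 0.018, -0.0, 0.0]
ft_force: [0.7, -0.6, 0.3]
gripper_width: 0.0555
gripper_force: 0.0
```

```bash
cat >> h.py <<'E'
Q=[.6509,.0101,.0388]
def go(pf):  # file-frame mm target for TCP -> shift in tool axes, and turn to make the tool point down with x along file x
    s=r.observe(); Rt=R.from_quat(s['eef_rot']); d=T(Q,np.array(pf)/1e3)[0]-s['tool_pos']
    c,n=np.cos(Q[2]),np.sin(Q[2]); G=R.from_matrix([[c,n,0],[n,-c,0],[0,0,-1]])
    print('t',round(s['time_s'],2),'pos_file',(T([0,0,-Q[2]],s['tool_pos']-[Q[0],Q[1],0])*1e3).round(1),'shift',Rt.inv().apply(d).round(4),'turn',np.degrees((Rt.inv()*G).as_rotvec()).round(2),'F',s['ft_force'].round(1),'w',s['gripper_width'].round(4))
E
python3 -c "
from h import *
go([-75,105,220])"
```

```text
Traceback (most recent call last):
  File "h.py", line 17, in go
    print('t',round(s['time_s'],2),'pos_file',(T([0,0,-Q[2]],s['tool_pos']-[Q[0],Q[1],0])*1e3).round(1),'shift',Rt.inv().apply(d).round(4),'turn',np.degrees((Rt.inv()*G).as_rotvec()).round(2),'F',s['ft_force'].round(1),'w',s['gripper_width'].round(4))
                                                                                                                                                                                                                               ^^^^^^^^^^^^^^^^^^^^^^^^
AttributeError: 'float' object has no attribute 'round'
```

{"op": "apply_moves", "data": {"targets": [[[0.018,-0.035,0,0,0,0,0.65],[0.036,-0.07,0,0,0,0,0.65],[0.054,-0.105,0,0,0,0,0.65],[0.072,-0.14,0,0,0,0,0.65],[0.09,-0.175,0,0,0,0,0.65]]]}}

```text
time_s: 1.03
tool_pos: [0.4041, -0.2419, 0.2332]
eef_rot: [1.0, 0.02, 0.0, 0.0]
ft_force: [1.1, -0.4, 0.8]
gripper_width: 0.0557
gripper_force: 0.0
```

{"op": "apply_moves", "data": {"targets": [[[0.018,-0.035,0,0,0,0,0.65],[0.036,-0.07,0,0,0,0,0.65],[0.054,-0.105,0,0,0,0,0.65],[0.072,-0.14,0,0,0,0,0.65],[0.09,-0.175,0,0,0,0,0.65]]]}}

```text
time_s: 1.45
tool_pos: [0.4872, -0.0635, 0.2332]
eef_rot: [1.0, 0.02, 0.0, 0.0]
ft_force: [0.6, -0.8, 0.3]
gripper_width: 0.0552
gripper_force: 0.0
```

```bash
sed -i "s/s\['gripper_width'\].round(4)/round(s['gripper_width'],4)/" h.py
python3 -c "
from h import *
go([-75,105,140])"
```

```text
t 1.45 pos_file [[-166.5  -67.2  233.2]] shift [ 0.0915 -0.1722  0.0932] turn [ 0.01 -0.02  0.02] F [ 0.6 -0.8  0.3] w 0.0552
```

{"op": "apply_moves", "data": {"targets": [[[0.02,-0.035,0,0,0,0,0.65],[0.04,-0.07,0,0,0,0,0.65],[0.06,-0.105,0.03,0,0,0,0.65],[0.08,-0.14,0.06,0,0,0,0.65],[0.088,-0.165,0.09,0,0,0,0.65]]]}}

```text
time_s: 1.87
tool_pos: [0.5665, 0.0952, 0.1537]
eef_rot: [1.0, 0.02, 0.001, -0.0]
ft_force: [0.7, -0.8, 0.3]
gripper_width: 0.0556
gripper_force: 0.0
```

{"op": "apply_moves", "data": {"targets": [[[0,0,0.02,0,0,0,0.65],[0,0,0.02,0,0,0,0.65],[0,0,0.02,0,0,0,0.65]]]}}

```text
time_s: 2.12
tool_pos: [0.564, 0.0926, 0.1329]
eef_rot: [1.0, 0.02, -0.001, 0.0]
ft_force: [-0.4, -0.7, 0.1]
gripper_width: 0.0557
gripper_force: 0.0
```

```bash
python3 -c "
from h import *
s=r.observe();c=optics.capture('wrist')
go([-75,105,68])
cv2.imwrite('pics/w1.png',c['pixels'])
M=np.eye(4);M[:3,:3]=R.from_quat(s['eef_rot']).as_matrix();M[:3,3]=s['tool_pos']
print(proj(c,T(Q,np.array([[-75,105,62],[-75,87,62],[-75,123,62],[-40,78,10]])/1e3),np.linalg.inv(M@c['hand_eye'])).round(0))"
```

```text
t 2.17 pos_file [[-82.7  85.3 134.4]] shift [ 0.0077 -0.0197  0.0664] turn [ 0.02  0.   -0.02] F [-0.8  0.5  0.3] w 0.055
[[289. 236.]
 [317. 236.]
 [260. 236.]
 [330. 171.]]
```

View pics/w1.png

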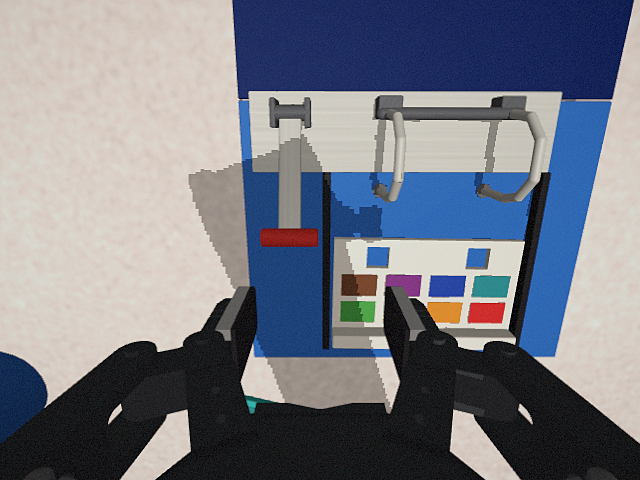

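The roll is seen at (289,237), spanning 260–317, exactly as the fit predicts. Align, descend, close.

{"op": "apply_moves", "data": {"targets": [[[0.0077,-0.0197,0.0,0,0,0,0.65],[0.0077,-0.0197,0.02,0,0,0,0.65],[0.0077,-0.0197,0.045,0,0,0,0.65],[0.0077,-0.0197,0.066,0,0,0,0.65],[0.0077,-0.0197,0.066,0,0,0,0.65]]]}}

```text
time_s: 2.58
tool_pos: [0.5705, 0.1109, 0.0659]
eef_rot: [1.0, 0.019, -0.001, 0.001]
ft_force: [-0.7, -0.7, -0.3]
gripper_width: 0.0556
gripper_force: 0.0
```

```bash
python3 -c "
from h import *
go([-75,105,68])"
```

```text
t 2.58 pos_file [[-76.4 103.9  65.9]] shift [ 0.0014 -0.0011 -0.0021] turn [ 0.08  0.16 -0.1 ] F [-0.7 -0.7 -0.3] w 0.0556
```

{"op": "apply_moves", "data": {"targets": [[[0.0014,-0.0011,-0.001,0,0,0,0.35],[0.0014,-0.0011,-0.001,0,0,0,0.3],[0.0014,-0.0011,-0.001,0,0,0,0.3],[0.0014,-0.0011,-0.001,0,0,0,0.3],[0.0014,-0.0011,-0.001,0,0,0,0.3]]], "newtons": 40}}

```text
time_s: 3.0
tool_pos: [0.5739, 0.1143, 0.07]
eef_rot: [1.0, 0.02, 0.001, -0.0]
ft_force: [1.1, -0.9, 3.8]
gripper_width: 0.0255
gripper_force: 2.0
```

```bash
python3 -c "
from h import *
c=optics.capture('wrist');go([-75,105,68]);b=optics.capture('scene')
cv2.imwrite('pics/w2.png',np.hstack([cv2.resize(c['pixels'][:,100:500],(400,480)),cv2.resize(b['pixels'][200:340,270:400],(390,420))[:420].copy() if 0 else cv2.resize(b['pixels'][190:350,270:400],(390,480))]))"
```

```text
t 3.05 pos_file [[-72.8 107.1  70. ]] shift [-0.0022  0.0021  0.002 ] turn [-0.   -0.13  0.02] F [ 0.1 -0.3  5.2] w 0.0258
```

View pics/w2.png

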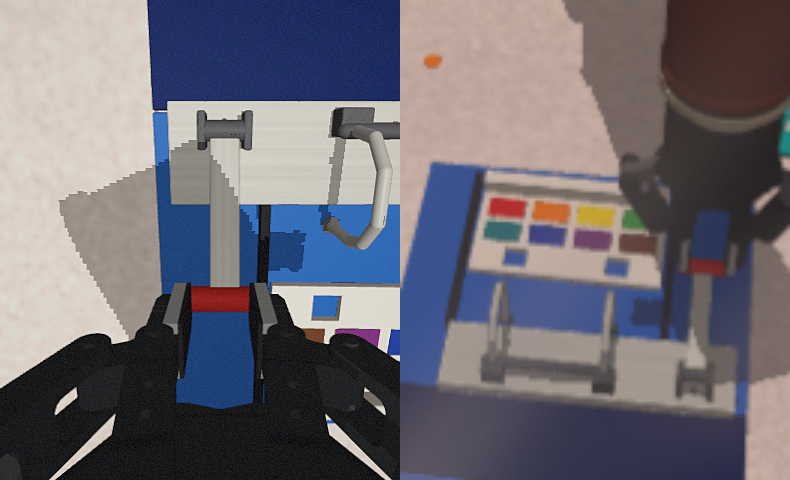

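The roll sits between the two pads near their tips (wrist view, roll at 192–250 × 298). The grip is still only 2 N, so close further.

{"op": "apply_moves", "data": {"targets": [[[-0.001,0.001,0.003,0,0,0,0.1],[-0.001,0.001,0.003,0,0,0,0],[-0.001,0.001,0.003,0,0,0,0],[-0.001,0.001,0.003,0,0,0,0]]], "newtons": 50}}

```text
time_s: 3.43
tool_pos: [0.5757, 0.1144, 0.0695]
eef_rot: [1.0, 0.02, 0.004, -0.001]
ft_force: [0.9, 0.6, 20.4]
gripper_width: 0.0003
gripper_force: 10.3
```

```bash
python3 -c "
from h import *
go([-75,105,68]);s=r.observe();print(s['gripper_force'])"
```

```text
t 3.43 pos_file [[-71.1 107.2  69.5]] shift [-0.0039  0.0022  0.0015] turn [-0.08 -0.46  0.04] F [ 0.9  0.6 20.4] w 0.0003
10.271489024162292
```

```bash
python3 -c "
from h import *
s=r.observe();c=optics.capture('wrist');b=optics.capture('scene')
cv2.imwrite('pics/w3.png',np.hstack([c['pixels'][:,100:500],cv2.resize(b['pixels'][220:340,300:397],(388,480))]))
M=np.eye(4);M[:3,:3]=R.from_quat(s['eef_rot']).as_matrix();M[:3,3]=s['tool_pos'];H=c['hand_eye']
print(proj(c,T(Q,np.array([[-75,105,62],[-75,87,62],[-75,123,62]])/1e3),np.linalg.inv(M@H)).round(0))
print('tip, grasp, tcp',proj(c,np.array([[0,0,.025],[0,0,.006],[0,0,0]]),np.linalg.inv(H)).round(0))"
```

```text
[[324. 301.]
 [363. 302.]
 [285. 301.]]
tip, grasp, tcp [[319. 279.]
 [319. 295.]
 [319. 301.]]
```

View pics/w3.png

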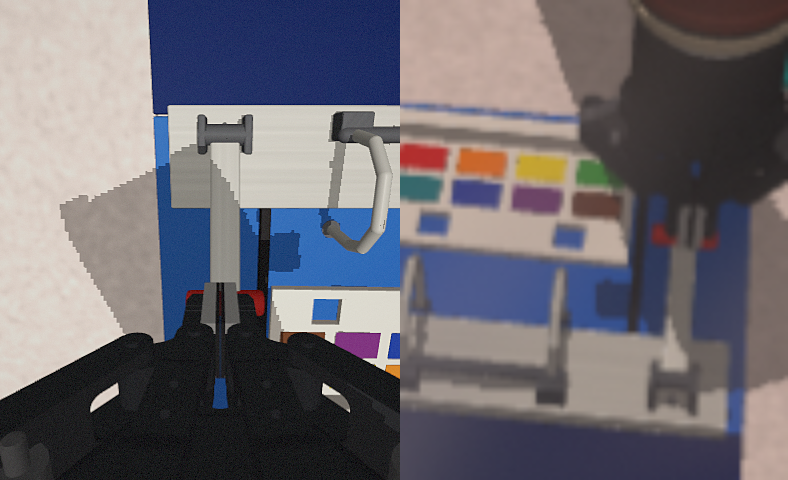

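The shut fingers cover the middle of the roll (roll ends visible at 186 and 264, row 300). So they closed over its top rather than around its ends, and the tips reach less far than I assumed. Reopen, go lower, then close again.

{"op": "apply_moves", "data": {"targets": [[[0,0,-0.005,0,0,0,0.4],[0,0,-0.01,0,0,0,0.7],[0,0,-0.01,0,0,0,0.7],[0,0,-0.01,0,0,0,0.7]]], "newtons": 40}}

```text
time_s: 3.87
tool_pos: [0.5719, 0.1131, 0.0756]
eef_rot: [1.0, 0.02, -0.0, 0.0]
ft_force: [0.3, 0.4, 0.1]
gripper_width: 0.0487
gripper_force: 0.0
```

```bash
python3 -c "
from h import *
print(optics.capture('wrist')['hand_eye'].round(3))
go([-75,105,48])"
```

```text
[[ 0.001 -0.958 -0.286  0.072]
 [ 1.     0.001  0.001  0.   ]
 [-0.001 -0.286  0.958 -0.141]
 [ 0.     0.     0.     1.   ]]
t 3.92 pos_file [[-75.2 106.   75.2]] shift [0.0002 0.001  0.0272] turn [0.01 0.05 0.03] F [-0.4 -0.6 -1. ] w 0.0557
```

{"op": "apply_moves", "data": {"targets": [[[0,0.001,0.009,0,0,0,0.7],[0,0.001,0.018,0,0,0,0.7],[0,0.001,0.027,0,0,0,0.7],[0,0.001,0.027,0,0,0,0.7],[0,0.001,0.027,0,0,0,0.55]]]}}

```text
time_s: 4.33
tool_pos: [0.5712, 0.1121, 0.0474]
eef_rot: [1.0, 0.02, -0.001, 0.0]
ft_force: [0.2, 0.7, 0.4]
gripper_width: 0.0489
gripper_force: 0.0
```

{"op": "apply_moves", "data": {"targets": [[[0,0,0,0,0,0,0.4],[0,0,0,0,0,0,0.3],[0,0,0,0,0,0,0.3],[0,0,0,0,0,0,0.3],[0,0,0,0,0,0,0.3]]]}}

```text
time_s: 4.75
tool_pos: [0.572, 0.1121, 0.0488]
eef_rot: [1.0, 0.02, -0.0, 0.0]
ft_force: [-1.8, -0.5, -1.5]
gripper_width: 0.0351
gripper_force: 40.1
```

Gripped at 35 mm width with 40 N: the roll is held by its ends. Swing it up along the arc.

{"op": "apply_moves", "data": {"targets": [[[0.0025,0,-0.006,0,0,0,0.2],[0.006,0,-0.0125,0,0,0,0.2],[0.0095,0,-0.0185,0,0,0,0.2],[0.014,0,-0.024,0,0,0,0.2],[0.0185,0,-0.029,0,0,0,0.2]]], "newtons": 60}}

```text
time_s: 5.17
tool_pos: [0.5909, 0.1129, 0.0783]
eef_rot: [1.0, 0.02, -0.0, 0.0]
ft_force: [0.9, -0.5, -7.1]
gripper_width: 0.0343
gripper_force: 60.2
```

{"op": "apply_moves", "data": {"targets": [[[0.0055,0,-0.005,0,0,0,0.2],[0.011,0,-0.009,0,0,0,0.2],[0.0165,0,-0.013,0,0,0,0.2],[0.023,0,-0.016,0,0,0,0.2],[0.031,0,-0.02,0,0,0,0.2]]]}}

```text
time_s: 5.58
tool_pos: [0.6221, 0.1141, 0.0979]
eef_rot: [1.0, 0.02, -0.0, 0.0]
ft_force: [1.3, 0.1, -10.4]
gripper_width: 0.034
gripper_force: 60.6
```

```bash
python3 -c "
from h import *
s=r.observe();print(s['gripper_force']);go([-25,105,97])
c=optics.capture('wrist');b=optics.capture('scene')
cv2.imwrite('pics/w4.png',np.hstack([c['pixels'][:,100:500],cv2.resize(b['pixels'][220:340,300:397],(388,480))]))"
```

```text
60.56204438209534
t 5.58 pos_file [[-24.7 105.   97.9]] shift [-0.0003  0.      0.0009] turn [0.01 0.01 0.03] F [  1.3   0.1 -10.4] w 0.034
```

View pics/w4.png

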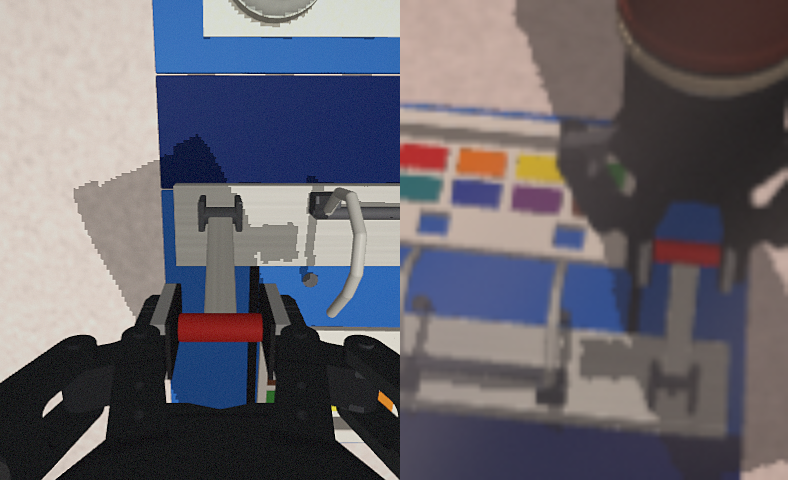

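The roll has risen (now (320,327) in the full wrist frame) and is still held. I'll compute the actual lever angle from that.

```bash
cat >> h.py <<'E'
def lever(px=None):
    s=r.observe();c=optics.capture('wrist');M=np.eye(4);M[:3,:3]=R.from_quat(s['eef_rot']).as_matrix();M[:3,3]=s['tool_pos']
    W=np.linalg.inv(M@c['hand_eye']); im=c['pixels'].astype(int)
    m=((im[...,2]>90)&(im[...,1]<60)&(im[...,0]<60)).astype(np.uint8)
    n,l,st,ce=cv2.connectedComponentsWithStats(m); print('red',[(st[i].tolist(),ce[i].round(0).tolist()) for i in range(1,n) if st[i,4]>120])
    for q in (0,.2,.35,.5,.7,.8,.9):
        a=.349+q; print(q,proj(c,T(Q,[[-.08*np.cos(a),.105+y,.035+.08*np.sin(a)] for y in(0,-.018,.018)]),W).round(0).tolist())
E
python3 -c "
from h import *
lever()"
```

```text
red [([278, 313, 85, 29, 2332], [320.0, 328.0])]
0 [[319.0, 353.0], [350.0, 353.0], [289.0, 353.0]]
0.2 [[319.0, 358.0], [353.0, 358.0], [286.0, 358.0]]
0.35 [[319.0, 358.0], [355.0, 358.0], [284.0, 358.0]]
0.5 [[319.0, 354.0], [357.0, 354.0], [282.0, 354.0]]
0.7 [[319.0, 341.0], [360.0, 342.0], [278.0, 341.0]]
0.8 [[319.0, 332.0], [362.0, 332.0], [277.0, 332.0]]
0.9 [[319.0, 320.0], [363.0, 320.0], [276.0, 320.0]]
```

The lever is at about 0.83 rad, well past over-centre. Release it so it springs open, then rise.

{"op": "apply_moves", "data": {"targets": [[[0,0,0,0,0,0,0.5],[0,0,0,0,0,0,0.65],[0,0,0,0,0,0,0.65],[0,0,-0.03,0,0,0,0.65],[0,0,-0.06,0,0,0,0.65]]], "newtons": 40}}

```text
time_s: 6.15
tool_pos: [0.6202, 0.114, 0.157]
eef_rot: [1.0, 0.02, -0.002, 0.0]
ft_force: [0.8, 0.7, 0.5]
gripper_width: 0.0555
gripper_force: 0.0
```

{"op": "apply_moves", "data": {"targets": [[[-0.03,0,-0.02,0,0,0,0.65],[-0.06,0,-0.02,0,0,0,0.65],[-0.06,0,-0.02,0,0,0,0.5],[-0.06,0,-0.02,0,0,0,0.4]]]}}

```text
time_s: 6.48
tool_pos: [0.5607, 0.1119, 0.1787]
eef_rot: [1.0, 0.02, 0.001, 0.0]
ft_force: [0.7, 0.2, -0.1]
gripper_width: 0.0347
gripper_force: 0.0
```

```bash
python3 -c "
from h import *
lever();go([-225,0,180])"
```

```text
red [([289, 142, 63, 21, 1148], [319.0, 152.0]), ([469, 279, 33, 18, 506], [485.0, 287.0]), ([286, 378, 23, 25, 371], [297.0, 390.0])]
0 [[320.0, 217.0], [344.0, 217.0], [296.0, 217.0]]
0.2 [[320.0, 212.0], [345.0, 212.0], [294.0, 212.0]]
0.35 [[320.0, 205.0], [346.0, 205.0], [293.0, 205.0]]
0.5 [[320.0, 195.0], [348.0, 195.0], [292.0, 195.0]]
0.7 [[320.0, 176.0], [349.0, 176.0], [290.0, 176.0]]
0.8 [[320.0, 165.0], [350.0, 165.0], [290.0, 165.0]]
0.9 [[320.0, 152.0], [351.0, 152.0], [289.0, 152.0]]
t 6.53 pos_file [[-85.3 105.  178.3]] shift [-0.1398  0.1049 -0.0018] turn [ 0.03 -0.09  0.04] F [-0.2 -1.1 -0.4] w 0.0344
```

The roll is now seen at (319,152), exactly the prediction for 0.9 rad: rings open. Now move to behind the board's rail.

{"op": "apply_moves", "data": {"targets": [[[-0.028,0.025,0,0,0,0,0.4],[-0.056,0.05,0,0,0,0,0.4],[-0.084,0.075,0,0,0,0,0.4],[-0.112,0.1,0,0,0,0,0.4],[-0.123,0.105,0.03,0,0,0,0.4]]]}}

```text
time_s: 6.95
tool_pos: [0.4439, -0.002, 0.1514]
eef_rot: [1.0, 0.017, 0.003, 0.001]
ft_force: [2.5, -0.1, -0.5]
gripper_width: 0.0345
gripper_force: 0.0
```

{"op": "apply_moves", "data": {"targets": [[[0,0,0.03,0,0,0,0.4],[0,0,0.06,0,0,0,0.4],[0,0,0.085,0,0,0,0.4],[0,0,0.085,0,0,0,0.4]]]}}

```text
time_s: 7.28
tool_pos: [0.4403, 0.0019, 0.0586]
eef_rot: [1.0, 0.02, -0.003, -0.001]
ft_force: [-1.6, 0.5, 0.3]
gripper_width: 0.0343
gripper_force: 0.0
```

```bash
python3 -c "
from h import *
go([-208,0,30])
s=r.observe();c=optics.capture('wrist');b=optics.capture('scene')
cv2.imwrite('pics/w5.png',np.hstack([c['pixels'][:,100:500],cv2.resize(b['pixels'][170:330,265:395],(390,480))]))"
```

```text
t 7.28 pos_file [[-210.8   -0.    58.6]] shift [0.003  0.     0.0286] turn [-0.08  0.38  0.03] F [-1.6  0.5  0.3] w 0.0343
```

View pics/w5.png

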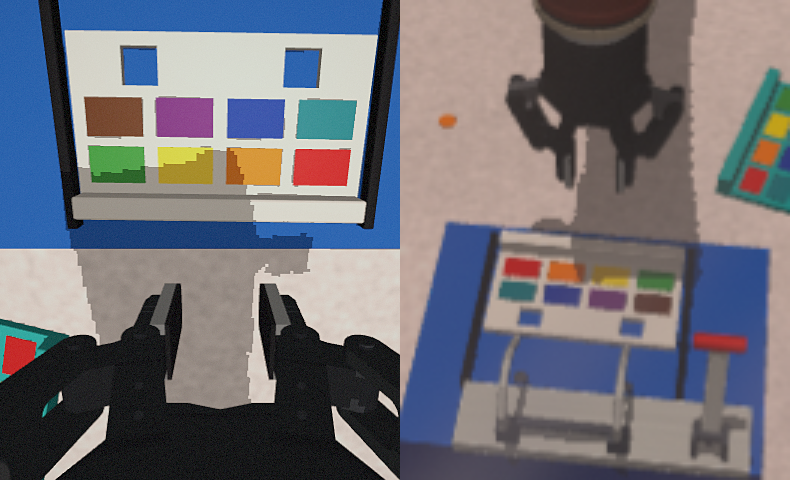

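The gripper stands behind the rail, centred on the board. The finger tips in the scene frame are at about (321.7,232.7) and (339.3,233.3), so I can check their true height.

```bash
python3 -c "
from h import *
c=optics.capture('scene')
for z in (30,35,40,45,50,55,60): print(z,proj(c,T(Q,np.array([[-210.8+11,-20,z],[-210.8+11,20,z]])/1e3)).round(1).tolist())"
```

```text
30 [[320.8, 241.7], [337.1, 243.0]]
35 [[320.8, 240.3], [337.1, 241.7]]
40 [[320.7, 239.0], [337.1, 240.3]]
45 [[320.7, 237.6], [337.2, 238.9]]
50 [[320.7, 236.2], [337.2, 237.5]]
55 [[320.6, 234.8], [337.2, 236.1]]
60 [[320.6, 233.4], [337.2, 234.7]]
```

Tips are only ~0–12 mm ahead of the TCP at this opening. Descend in small steps until the force tells.

{"op": "apply_moves", "data": {"targets": [[[0.002,0,0.01,0,0,0,0.4],[0.002,0,0.02,0,0,0,0.4],[0.002,0,0.025,0,0,0,0.4],[0.002,0,0.03,0,0,0,0.4],[0.002,0,0.03,0,0,0,0.4]]]}}

```text
time_s: 7.85
tool_pos: [0.4442, 0.0022, 0.0317]
eef_rot: [1.0, 0.02, -0.001, -0.0]
ft_force: [-0.4, 0.0, -0.3]
gripper_width: 0.0341
gripper_force: 0.0
```

{"op": "apply_moves", "data": {"targets": [[[0,0,0.004,0,0,0,0.4],[0,0,0.007,0,0,0,0.4],[0,0,0.007,0,0,0,0.4]]]}}

```text
time_s: 8.1
tool_pos: [0.4446, 0.0021, 0.0252]
eef_rot: [1.0, 0.02, -0.0, -0.0]
ft_force: [0.2, -0.5, 0.3]
gripper_width: 0.0341
gripper_force: 0.0
```

{"op": "apply_moves", "data": {"targets": [[[0,0,0.003,0,0,0,0.4],[0,0,0.005,0,0,0,0.4],[0,0,0.005,0,0,0,0.4]]]}}

```text
time_s: 8.35
tool_pos: [0.4446, 0.0021, 0.0203]
eef_rot: [1.0, 0.02, -0.0, -0.0]
ft_force: [0.4, -0.1, 0.4]
gripper_width: 0.0339
gripper_force: 0.0
```

{"op": "apply_moves", "data": {"targets": [[[0,0,0.002,0,0,0,0.4],[0,0,0.004,0,0,0,0.4],[0,0,0.004,0,0,0,0.4]]]}}

```text
time_s: 8.6
tool_pos: [0.4446, 0.0021, 0.0163]
eef_rot: [1.0, 0.02, -0.0, -0.0]
ft_force: [-0.6, -0.3, 0.3]
gripper_width: 0.0343
gripper_force: 0.0
```

{"op": "apply_moves", "data": {"targets": [[[0.008,0,0,0,0,0,0.4],[0.016,0,0,0,0,0,0.4],[0.024,0,0,0,0,0,0.4],[0.032,0,0,0,0,0,0.4],[0.04,0,0,0,0,0,0.4]]]}}

```text
time_s: 9.02
tool_pos: [0.4859, 0.0038, 0.0167]
eef_rot: [1.0, 0.02, 0.0, -0.0]
ft_force: [-0.7, -0.3, 1.2]
gripper_width: 0.0342
gripper_force: 0.4
```

{"op": "apply_moves", "data": {"targets": [[[0.005,0,0,0,0,0,0.4],[0.01,0,0,0,0,0,0.4],[0.015,0,0,0,0,0,0.4],[0.018,0,0,0,0,0,0.4],[0.018,0,0,0,0,0,0.4]]]}}

```text
time_s: 9.43
tool_pos: [0.5035, 0.0045, 0.0167]
eef_rot: [1.0, 0.02, 0.0, -0.0]
ft_force: [-0.6, -0.2, 0.0]
gripper_width: 0.0339
gripper_force: 0.0
```

```bash
cat >> h.py <<'E'
def card(names=('top','scene','wrist')):
    # printed: near/far visible edges via teal/red patches centroid fit is left to eye; holes found as blue blobs on the white board
    s=r.observe();M=np.eye(4);M[:3,:3]=R.from_quat(s['eef_rot']).as_matrix();M[:3,3]=s['tool_pos']
    out=[]
    for n in names:
        c=optics.capture(n); W=c.get('world_to_cam'); W=np.linalg.inv(M@c['hand_eye']) if W is None else W
        out.append((n,c,W))
    return out
E
python3 -c "
from h import *
go([-141,0,16])
(n,c,W),=card(['wrist'])
print(proj(c,T(Q,np.array([[-55,-40,10],[-55,40,10],[-64,40,10],[-46,40,10],[-40,0,10]])/1e3),W).round(0).tolist())
cv2.imwrite('pics/w6.png',c['pixels'])"
```

```text
t 9.43 pos_file [[-1.476e+02  1.000e-01  1.670e+01]] shift [0.0066 0.0001 0.0007] turn [-0.01 -0.03  0.04] F [-0.6 -0.2  0. ] w 0.0339
[[423.0, 77.0], [217.0, 76.0], [218.0, 101.0], [215.0, 51.0], [320.0, 33.0]]
```

{"op": "apply_moves", "data": {"targets": [[[0.003,0,0,0,0,0,0.4],[0.005,0,0,0,0,0,0.4],[0.007,0,0,0,0,0,0.4],[0.007,0,0,0,0,0,0.4]]]}}

```text
time_s: 9.82
tool_pos: [0.5102, 0.0047, 0.0167]
eef_rot: [1.0, 0.02, 0.0, -0.0]
ft_force: [0.3, -0.4, 0.2]
gripper_width: 0.0337
gripper_force: 0.0
```

{"op": "apply_moves", "data": {"targets": [[[0.001,0,0,0,0,0,0.4],[0.002,0,0,0,0,0,0.4],[0.002,0,0,0,0,0,0.4]]]}}

```text
time_s: 10.07
tool_pos: [0.5108, 0.0047, 0.0164]
eef_rot: [1.0, 0.02, -0.001, 0.0]
ft_force: [-4.8, 0.4, 3.5]
gripper_width: 0.0342
gripper_force: 2.4
```

{"op": "apply_moves", "data": {"targets": [[[0.001,0,0,0,0,0,0.4],[0.002,0,0,0,0,0,0.4],[0.002,0,0,0,0,0,0.4]]]}}

```text
time_s: 10.32
tool_pos: [0.5108, 0.0047, 0.0159]
eef_rot: [1.0, 0.02, -0.003, 0.0]
ft_force: [-12.1, 0.3, 7.9]
gripper_width: 0.0343
gripper_force: 6.0
```

The force rises at TCP x = −140.3 mm, exactly the predicted home (−141). Back off and check by comparing patch positions with the first picture.

{"op": "apply_moves", "data": {"targets": [[[-0.005,0,0,0,0,0,0.4],[-0.012,0,0,0,0,0,0.4],[-0.025,0,0,0,0,0,0.4],[-0.03,0,-0.03,0,0,0,0.4],[-0.03,0,-0.065,0,0,0,0.4]]]}}

```text
time_s: 10.73
tool_pos: [0.4805, 0.0036, 0.0802]
eef_rot: [1.0, 0.02, -0.003, -0.0]
ft_force: [1.4, -0.4, 0.2]
gripper_width: 0.0337
gripper_force: 0.0
```

{"op": "apply_moves", "data": {"targets": [[[-0.03,0,-0.04,0,0,0,0.2],[-0.03,0,-0.08,0,0,0,0],[-0.03,0,-0.1,0,0,0,0],[-0.03,0,-0.1,0,0,0,0]]]}}

```text
time_s: 11.07
tool_pos: [0.4564, 0.0026, 0.1875]
eef_rot: [1.0, 0.02, 0.005, 0.001]
ft_force: [0.5, 0.5, 1.3]
gripper_width: -0.0002
gripper_force: 0.0
```

```bash
cat >> h.py <<'E'
def unproj(c,W,px,z):
    f=lambda p:(proj(c,[[p[0],p[1],z]],W)[0]-px)
    w=least_squares(f,[.6,0]).x; return (T([0,0,-Q[2]],[[w[0]-Q[0],w[1]-Q[1],z]])*1e3)[0].round(1)
def blobs(im,c,W,z=.01):
    h=cv2.cvtColor(im,cv2.COLOR_BGR2HSV)
    for nm,lo,hi in(('yellow',22,34),('teal',84,96),('green',45,75)):
        m=((h[...,0]>=lo)&(h[...,0]<=hi)&(h[...,1]>120)&(h[...,2]>40)).astype(np.uint8)
        n,l,st,ce=cv2.connectedComponentsWithStats(m)
        for i in range(1,n):
            if st[i,4]>12:
                p=unproj(c,W,ce[i],z)
                if -200<p[0]<0 and abs(p[1])<85: print(nm,st[i,4],p)
E
python3 -c "
from h import *
go([-141,105,140])
for n,c,W in card(['scene','wrist']):
    print(n);blobs(c['pixels'],c,W)
    if n=='scene': print('start');blobs(cv2.imread('pics/scene0.png'),c,W)
lever()"
```

```text
t 11.07 pos_file [[-194.6    0.   187.5]] shift [ 0.0532 -0.105   0.0479] turn [ 0.12 -0.56  0.03] F [0.5 0.5 1.3] w -0.0002
scene
yellow 74 [-104.5   19.1   10. ]
green 21 [-103.5   62.9   10. ]
start
yellow 66 [-157.5   18.5   10. ]
teal 27 [-135.1  -60.    10. ]
wrist
yellow 792 [-101.2   19.1   10. ]
teal 817 [-77.2 -53.9  10. ]
green 759 [-101.5   55.3   10. ]
red [([366, 94, 35, 24, 129], [385.0, 106.0]), ([178, 280, 23, 29, 479], [189.0, 294.0]), ([6, 377, 20, 23, 168], [15.0, 388.0])]
0 [[164.0, 56.0], [190.0, 56.0], [137.0, 56.0]]
0.2 [[153.0, 39.0], [181.0, 39.0], [124.0, 39.0]]
0.35 [[144.0, 22.0], [174.0, 22.0], [114.0, 22.0]]
0.5 [[135.0, 1.0], [166.0, 1.0], [103.0, 1.0]]
0.7 [[123.0, -33.0], [156.0, -33.0], [89.0, -33.0]]
0.8 [[117.0, -52.0], [151.0, -52.0], [82.0, -52.0]]
0.9 [[111.0, -73.0], [147.0, -73.0], [76.0, -72.0]]
```

The board's patches moved +53 mm, so its origin is at about −85.4 mm: home. Now return to the open lever's roll (−25, 105, 111), pinch its ends and swing it down.

{"op": "apply_moves", "data": {"targets": [[[0.034,-0.021,0,0,0,0,0.3],[0.068,-0.042,0,0,0,0,0.6],[0.102,-0.063,0,0,0,0,0.65],[0.136,-0.084,0,0,0,0,0.65],[0.17,-0.105,0,0,0,0,0.65]]], "newtons": 40}}

```text
time_s: 11.63
tool_pos: [0.6203, 0.115, 0.1793]
eef_rot: [1.0, 0.019, -0.001, 0.0]
ft_force: [0.3, -0.7, 0.7]
gripper_width: 0.0555
gripper_force: 0.0
```

{"op": "apply_moves", "data": {"targets": [[[0,0,0.0,0,0,0,0.65],[0,0,0.0,0,0,0,0.65],[0,0,0.0,0,0,0,0.65]]]}}

```text
time_s: 11.88
tool_pos: [0.6185, 0.1141, 0.1796]
eef_rot: [1.0, 0.02, -0.002, -0.0]
ft_force: [-0.5, -0.3, 0.6]
gripper_width: 0.0554
gripper_force: 0.0
```

```bash
python3 -c "
from h import *
go([-25,105,97]);lever()"
```

```text
t 11.88 pos_file [[-28.3 105.1 179.6]] shift [0.0036 0.0001 0.0826] turn [-0.    0.19  0.07] F [-0.5 -0.3  0.6] w 0.0554
red [([330, 0, 63, 32, 298], [356.0, 22.0]), ([292, 237, 57, 19, 1041], [320.0, 246.0]), ([468, 281, 32, 18, 499], [484.0, 290.0])]
0 [[319.0, 286.0], [342.0, 286.0], [297.0, 286.0]]
0.2 [[319.0, 286.0], [343.0, 286.0], [296.0, 286.0]]
0.35 [[320.0, 283.0], [344.0, 283.0], [295.0, 283.0]]
0.5 [[320.0, 277.0], [345.0, 277.0], [294.0, 277.0]]
0.7 [[320.0, 264.0], [347.0, 264.0], [292.0, 264.0]]
0.8 [[320.0, 256.0], [348.0, 256.0], [292.0, 256.0]]
0.9 [[320.0, 246.0], [348.0, 246.0], [291.0, 246.0]]
```

The lever is confirmed open at 0.9 rad. Descend and grip.

{"op": "apply_moves", "data": {"targets": [[[0.003,0,0.025,0,0,0,0.65],[0.003,0,0.05,0,0,0,0.65],[0.003,0,0.075,0,0,0,0.65],[0.003,0,0.083,0,0,0,0.65],[0.003,0,0.083,0,0,0,0.6]]]}}

```text
time_s: 12.35
tool_pos: [0.6207, 0.1127, 0.0969]
eef_rot: [1.0, 0.019, -0.002, 0.001]
ft_force: [-0.4, 0.7, 0.8]
gripper_width: 0.0513
gripper_force: 0.0
```

{"op": "apply_moves", "data": {"targets": [[[0,0,0,0,0,0,0.4],[0,0,0,0,0,0,0.2],[0,0,0,0,0,0,0.2],[0,0,0,0,0,0,0.2],[0,0,0,0,0,0,0.2]]], "newtons": 70}}

```text
time_s: 12.77
tool_pos: [0.623, 0.1142, 0.1006]
eef_rot: [1.0, 0.02, 0.001, 0.0]
ft_force: [-4.7, -1.7, 8.0]
gripper_width: 0.0337
gripper_force: 69.8
```

{"op": "apply_moves", "data": {"targets": [[[-0.008,0,0.003,0,0,0,0.2],[-0.015,0,0.007,0,0,0,0.2],[-0.021,0,0.011,0,0,0,0.2],[-0.027,0,0.015,0,0,0,0.2],[-0.032,0,0.02,0,0,0,0.2]]]}}

```text
time_s: 13.18
tool_pos: [0.5924, 0.113, 0.0827]
eef_rot: [1.0, 0.019, 0.003, 0.0]
ft_force: [-9.5, -5.1, 23.5]
gripper_width: 0.0341
gripper_force: 76.8
```

{"op": "apply_moves", "data": {"targets": [[[-0.005,0,0.005,0,0,0,0.2],[-0.009,0,0.0105,0,0,0,0.2],[-0.013,0,0.0165,0,0,0,0.2],[-0.016,0,0.0225,0,0,0,0.2],[-0.0185,0,0.03,0,0,0,0.2]]]}}

```text
time_s: 13.6
tool_pos: [0.5722, 0.1122, 0.0507]
eef_rot: [1.0, 0.02, 0.001, 0.0]
ft_force: [-8.6, -3.4, 10.2]
gripper_width: 0.0336
gripper_force: 86.0
```

```bash
python3 -c "
from h import *
go([-75,105,48]);lever()"
```

```text
t 13.6 pos_file [[-74.7 105.   50.7]] shift [-0.0003  0.      0.0027] turn [ 0.06 -0.08  0.03] F [-8.6 -3.4 10.2] w 0.0336
red [([566, 299, 56, 29, 1413], [593.0, 313.0]), ([274, 304, 92, 31, 2805], [320.0, 319.0])]
0 [[319.0, 316.0], [363.0, 316.0], [276.0, 315.0]]
0.2 [[319.0, 318.0], [368.0, 318.0], [270.0, 318.0]]
0.35 [[319.0, 314.0], [373.0, 314.0], [266.0, 314.0]]
0.5 [[320.0, 304.0], [379.0, 304.0], [260.0, 304.0]]
0.7 [[320.0, 276.0], [387.0, 276.0], [253.0, 276.0]]
0.8 [[320.0, 256.0], [391.0, 256.0], [249.0, 256.0]]
0.9 [[320.0, 230.0], [395.0, 230.0], [244.0, 230.0]]
```

Almost shut (~0.1 rad). Press a little more, release, rise.

{"op": "apply_moves", "data": {"targets": [[[0,0,0.003,0,0,0,0.2],[0,0,0.005,0,0,0,0.2],[0,0,0.005,0,0,0,0.4],[0,0,0.003,0,0,0,0.65],[0,0,0.0,0,0,0,0.65]]], "newtons": 40}}

```text
time_s: 14.07
tool_pos: [0.5728, 0.1124, 0.0495]
eef_rot: [1.0, 0.02, 0.001, -0.0]
ft_force: [0.4, -0.1, -0.1]
gripper_width: 0.0551
gripper_force: 0.0
```

{"op": "apply_moves", "data": {"targets": [[[0,0,0,0,0,0,0.65],[0,0,-0.03,0,0,0,0.65],[0,0,-0.06,0,0,0,0.65],[0,0,-0.1,0,0,0,0.65],[-0.03,0,-0.12,0,0,0,0.65]]]}}

```text
time_s: 14.48
tool_pos: [0.547, 0.1114, 0.1735]
eef_rot: [1.0, 0.019, 0.004, -0.001]
ft_force: [-0.3, -0.7, 1.3]
gripper_width: 0.0555
gripper_force: 0.0
```

{"op": "apply_moves", "data": {"targets": [[[-0.03,0,-0.01,0,0,0,0.65],[-0.03,0,-0.01,0,0,0,0.65],[-0.03,0,-0.01,0,0,0,0.65]]]}}

```text
time_s: 14.73
tool_pos: [0.5122, 0.1099, 0.1803]
eef_rot: [1.0, 0.02, 0.002, 0.001]
ft_force: [-0.8, -1.0, -0.4]
gripper_width: 0.0555
gripper_force: 0.0
```

```bash
python3 -c "
from h import *
go([-75,105,180]);lever()
for n,c,W in card(['scene','wrist']):
    print(n);blobs(c['pixels'],c,W)
    if n=='wrist': w=c['pixels']
    else: b=c['pixels']
cv2.imwrite('pics/w7.png',np.hstack([cv2.resize(w,(400,300)),cv2.resize(b[230:330,265:398],(400,300))]))"
```

```text
t 14.73 pos_file [[-134.7  105.1  180.3]] shift [0.0597 0.0002 0.0005] turn [ 0.06 -0.2   0.05] F [-0.8 -1.  -0.4] w 0.0555
red [([295, 143, 51, 16, 674], [319.0, 150.0]), ([482, 170, 35, 21, 657], [499.0, 180.0]), ([285, 337, 24, 27, 429], [296.0, 350.0])]
0 [[320.0, 151.0], [345.0, 151.0], [294.0, 150.0]]
0.2 [[320.0, 141.0], [346.0, 141.0], [293.0, 141.0]]
0.35 [[320.0, 130.0], [348.0, 130.0], [292.0, 130.0]]
0.5 [[320.0, 116.0], [349.0, 116.0], [290.0, 115.0]]
0.7 [[320.0, 91.0], [351.0, 91.0], [288.0, 91.0]]
0.8 [[320.0, 76.0], [352.0, 77.0], [288.0, 76.0]]
0.9 [[320.0, 61.0], [353.0, 61.0], [287.0, 61.0]]
scene
yellow 74 [-104.6   19.4   10. ]
green 21 [-103.5   62.9   10. ]
wrist
yellow 716 [-102.8   18.3   10. ]
teal 723 [-78.6 -53.9  10. ]
green 650 [-103.   54.   10.]
```

View pics/w7.png

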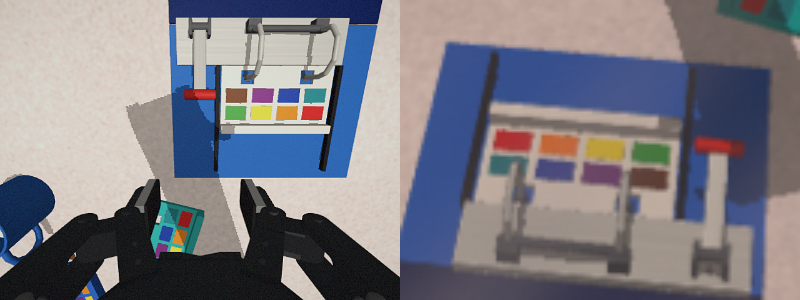

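The picture shows the lever down (roll at the predicted closed spot), and both rings entering the holes at (247,76) and (307,76). The board is against the plate and the gripper is clear.

```bash
python3 -c "
from station import r
print(r.finish_job())"
```

```text
the job is handed in; nothing more can be done
None
```

The board is filed: it is home against the ring plate, both rings are closed through its holes, the lever is down and the gripper is clear. I handed the job in at about 15 s; no verdict was returned.

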